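Pin the load link into the yoke of the proof-load rig

ROBOT

A 6-joint arm with a two-finger parallel gripper is mounted at the origin on the work surface; the furniture and walls round the work are solid. World frame = base frame: x ahead of the robot, y to its left, z up, the work surface at z = 0. Lengths are in m, angles in rad, forces in N, time in s.
With the tool pointing down it reaches from about 0.25 to 0.725 m from the base axis. Payload 4 kg.
Tool frame: the origin (TCP) lies midway between the tips of the shut fingers; the grasp point (between the pads) lies 19 mm behind it; z points along the fingers, y is the direction in which the jaws open and shut (so a half turn about z gives the same grasp; the last joint's range is limited). The gripper opens to 85 mm and grips with 20 to 120 N. Pads are 22 mm wide; open, the fingers measure 114 mm over their backs; the gripper's body (76 mm by 85 mm) begins 54 mm behind the grasp point. The pads swing forward as they close: fully open they stand 13 mm farther back than shut.
Start: joints at [1.242, 0.241, 0.005, 1.335, 0, 1.571], TCP at [0.161, 0.473, 0.231] pointing down, gripper open.
Joint ranges: [-2.72, 2.72], [-1.05, 1.87], [-1.09, 1.28], [-1.99, 2.15], [-1.42, 1.44], [-3.14, 3.14]. Speed limits (rad/s): [2.79, 2.79, 3.14, 3.14, 3.14, 3.14].

INTERFACE

Orientations are given as a unit quaternion [x, y, z, w].
In Python, from workcell import get_obs, camera, camera_model, job_done, masks_of gives the robot as it stands.
- The arm moves only by the tool jog_arm, never from a script. Its argument "deltas" is a list that holds one entry, the list of rows, each a list of 7 numbers: the shift along the tool's x, y, z in mm, then the turn, a rotation vector about the tool's x, y, z in degrees, then the finger opening in mm, from 0 to 85.4. A call has 1 to 5 rows; each row shifts and turns the pose as measured when the row begins, along the tool's axes as they then stand; what a row does not reach is not made up. A row lasts 1/10 s, in which the tool goes at most 50 mm and 8.59 degrees, less where a joint would pass 70% of its speed; a pose out of reach is approached as far as the arm can. A call with a gripper value outside its range is refused whole. The fingers move at their own pace and stop on an object; the grip force is fixed at half the most. Time passes only in rows, so rows that do not move let the fingers close. It gives the time, the measured TCP pose, the force and the opening at its end, in the units of the state.
- get_obs(): the state, without advancing time (a new reading comes with each control period).
- camera(name): name is "scene" or "top" or "wrist"; returns the picture (480x640x3 uint8, red, green, blue); there is no depth.
- camera_model(name): a dict with "fovy" (degrees; the focal length in pixels is half the picture's height over the tangent of half this angle, whatever the lens; pixels are square), "cx", "cy" (the principal point, pixels), "pose" (4x4, takes a point from camera to world coordinates); the wrist camera has in their place "T_tool_cam" (4x4, takes a point from camera to tool coordinates, whose origin is the TCP and whose axes are the flange's). Camera axes: x right, y down, z forward; pixel columns grow to the right and rows downward; lengths in m; the calibration is good to about 2 mm. A picture is of the moment at which its call begins: read the wrist's pose just before it. camera_model takes no time and is no camera call.
- job_done(): hands the job in, once; it reports no verdict.
Trained networks look in the newest picture that a camera, given by its name, has taken for a name from the list of things; names that differ only in an ending like _2 or _b are one class to them, and where a whole thing is asked for, a point or a joint stands for the part that bears it (a point fixed in the world has none). Each returns a list of dicts, best first, with "conf" (0 to 1); they miss things now and then, are a little off and sometimes report something else, mostly with a low value. They report only what shows in the picture. A call takes as long as a camera call. They do not tell look-alikes from the thing itself.
- masks_of(target, camera): "pixels" (480x640 bool, what is visible of it) and "at" ([column, row] in pixels, amid what is visible of it).
The state is a dict: "clock": time; "joint_pos": joint angles; "joint_vel": joint speeds; "tau": joint torques, N m; "eef_pos": TCP position; "tool_rot": TCP orientation; "ft_force": force on the tool from outside, world axes, zero at the start; "ft_torque": the same for the moment, N m; "grip_width": finger opening in m.
Only numpy, scipy, OpenCV 4.12 (cv2) and the standard library are available. Lean on these libraries where they do the work, as an engineer would, in place of code of your own. Each camera call takes 0.05 s, during which the arm holds its last target. There are 200 camera calls.

TASK

The load link of the small proof-load rig is lying ready with its eye between the two ears of the yellow yoke. Take the long pin, the one with the yellow knob, out of the wooden pin stand and put it down through the upper ear, the eye and the lower ear until its collar rests on the upper ear, then let go and move away. The pins with the red and the blue knob are too short: leave them in the stand.

Things in the scene. Friction and masses are not known exactly. Their poses are not given: they have to be found in the camera images.
- pin_yellow_knob (a point): Centre of the long pin's ribbed yellow knob (24 mm across, 36 mm tall), on the pin's axis. Under the knob: steel collar 40 mm across, 5 mm thick, its underside 23 mm below this point; then the shank. z is up along the pin. Loose, about 90 g, upright in one of the stand's three holes (which one varies). Grip the knob from above, any yaw.
- pin_yellow_tip (a point): Lower tip of the long pin, on its axis, 99 mm below its knob's centre. The steel shank is 13 mm thick and 76 mm long under the collar; its last 8 mm taper to 8 mm. In the stand the tip rests 20 mm above the bench, 26 mm deep in a plain 14 mm hole. z is up along the pin.
- yoke_hole (a point): Centre of the yellow yoke's upright hole, at the upper ear's top face, 92 mm above the bench. Upper and lower ear are level plates 12 mm thick, 52 mm wide, 32 mm apart, each with a 25 mm hole on this axis; 26 mm of free space under the lower one. z up; +y to the yoke's back plate, 35 mm away and no higher than the ear. With the long pin home its knob's centre is 23 mm above this point, its tip 76 mm below.
- link_eye (a point): Centre of the load link's steel eye, at its top face, 72 mm above the bench: a level ring 16 mm thick with an upright 26 mm hole, between the ears. The link is hinged at the rig's other end, 88 mm away, and swings freely with a little play, so the eye stands up to 3 mm to one side of the yoke's hole; the tapered pin pushes it in line.
- rig: Proof-load rig, fixed to the bench (place and yaw vary): blue base plate 80 x 165 x 10 mm, yellow yoke, steel link with an aluminium block in it. Origin at the centre of the plate's underside; z up, y along its length; the yoke's hole is at y = +26 mm, the link's hinge post at y = -62 mm. Nothing on it is higher than 92 mm.
- pin_red_knob (a point): Centre of the red knob of a short pin in the stand: same knob, collar and thickness as the long pin, but its shank is only 42 mm long. Stays in the stand.
- pin_blue_knob (a point): Centre of the blue knob of the shortest pin in the stand: same knob, collar and thickness as the long pin, but its shank is only 30 mm long. Stays in the stand.
- stand: Wooden pin stand, a block 60 x 175 x 32 mm on four 14 mm feet (46 mm high), fixed (place and yaw vary); origin at the centre under it, at bench level; y along its length, z up. Three upright holes in a row at y = -60, 0 and 60 mm, one pin in each; close the fingers along x, across the row. A tall terminal (about 0.3 m) stands near, on the robot's side: come from above.
Mind the look-alikes: they are no part of the job. Leave any orange or turquoise look-alike of the part that bears pin_yellow_knob alone.

How it is judged:
By the outcome, as a careful person would: the job done as asked, in the order asked, and still so for the second after the job is handed in, with the robot touching nothing.
It also fails if it takes over 35 s, if anything falls off the work surface, if the arm or the gripper's body presses on something with over 40 N, if the wrist force passes 120 N, or if a joint passes its speed limit or range.

## Working session

There is one attempt and no reset: what is moved stays moved. The work goes in short steps, Python scripts to look and compute and a tool call to move; the robot and the scene stay as the last step left them, time stands still between calls to the robot, and variables do not carry over. Pictures are saved under pics/ and viewed, about 8 in all and at most 12, crops included, and the job is handed in when it is done.

Besides the shell and the picture viewer there is one more tool, called after "Emit:" in YAML: its name, and indented under it one key for each argument. jog_arm: Moves the arm, as the interface text tells. Its arguments: {"type":"object","properties":{"deltas":{"type":"array"}},"required":["deltas"]}

```bash
mkdir -p pics; cat > h.py <<'E'
import numpy as np, cv2
from scipy.spatial.transform import Rotation as R
from workcell import *
def cam(n):
    o=get_obs(); im=camera(n); m=camera_model(n)
    if 'pose' in m: T=np.array(m['pose'])
    else:
        A=np.eye(4);A[:3,:3]=R.from_quat(o['tool_rot']).as_matrix();A[:3,3]=o['eef_pos'];T=A@np.array(m['T_tool_cam'])
    return im,(240/np.tan(np.radians(m['fovy']/2)),m['cx'],m['cy'],T)
def ray(k,p):
    f,cx,cy,T=k; d=T[:3,:3]@np.array([(p[0]-cx)/f,(p[1]-cy)/f,1]); return T[:3,3],d/np.linalg.norm(d)
def atz(k,p,z):
    o,d=ray(k,p); return o+d*(z-o[2])/d[2]
def proj(k,P):
    f,cx,cy,T=k; q=T[:3,:3].T@(np.array(P)-T[:3,3]); return np.array([cx+f*q[0]/q[2],cy+f*q[1]/q[2]])
def tri(rs):
    A=sum(np.eye(3)-np.outer(d,d) for o,d in rs); b=sum((np.eye(3)-np.outer(d,d))@o for o,d in rs); return np.linalg.solve(A,b)
def save(n,im): cv2.imwrite('pics/'+n+'.png',im[:,:,::-1])
E
python3 - <<'E'
from h import *
np.set_printoptions(precision=4,suppress=True)
o=get_obs(); print(o['clock'],o['eef_pos'],o['tool_rot'])
for n in('scene','top'):
    im,k=cam(n); save(n+'0',im); print(n,k[0],k[3][:3,3],k[3][:3,2])
    for t in('pin_yellow_knob','yoke_hole','link_eye','pin_red_knob','pin_blue_knob','stand','rig'):
        for m in masks_of(t,n)[:3]: print(t,round(m['conf'],2),np.round(m['at']),m['pixels'].sum(),atz(k,m['at'],.095))
print(get_obs()['clock'])
E
```

```text
0.0 [0.1612 0.4726 0.2304] [ 0.1636  0.9865 -0.0011 -0.0002]
scene 537.7492827681288 [ 0.7606 -0.7844  0.9399] [-0.17    0.7035 -0.69  ]
pin_yellow_knob 0.68 [355. 207.] 313 [0.5994 0.1908 0.095 ]
pin_yellow_knob 0.56 [372. 183.] 313 [0.6232 0.2933 0.095 ]
yoke_hole 0.73 [232. 348.] 3648 [ 0.453  -0.2578  0.095 ]
yoke_hole 0.62 [357. 209.] 289 [0.6054 0.1853 0.095 ]
link_eye 0.57 [219. 333.] 631 [ 0.4159 -0.2318  0.095 ]
link_eye 0.17 [234. 348.] 3528 [ 0.4558 -0.2565  0.095 ]
pin_red_knob 0.59 [377. 211.] 239 [0.6537 0.1896 0.095 ]
pin_red_knob 0.52 [361. 229.] 1363 [0.6287 0.1186 0.095 ]
pin_blue_knob 0.54 [333. 226.] 258 [0.5625 0.1122 0.095 ]
stand 0.72 [362. 230.] 1444 [0.6306 0.1156 0.095 ]
stand 0.46 [234. 344.] 3610 [ 0.454  -0.2493  0.095 ]
rig 0.67 [236. 347.] 3749 [ 0.4583 -0.2541  0.095 ]
rig 0.64 [220. 338.] 479 [ 0.4233 -0.2415  0.095 ]
top 520.144295897989 [0.4098 0.0577 0.9998] [ 0.1317 -0.0284 -0.9909]
pin_yellow_knob 0.97 [233. 192.] 455 [0.6094 0.1847 0.095 ]
pin_yellow_knob 0.78 [298. 202.] 388 [0.5931 0.0698 0.095 ]
pin_yellow_knob 0.68 [165. 189.] 400 [0.6136 0.3037 0.095 ]
yoke_hole 0.88 [445. 300.] 3867 [ 0.4212 -0.1878  0.095 ]
link_eye 0.57 [467. 319.] 686 [ 0.3891 -0.2242  0.095 ]
link_eye 0.2 [445. 298.] 3828 [ 0.425  -0.1875  0.095 ]
pin_red_knob 0.96 [220. 168.] 362 [0.6532 0.209  0.095 ]
pin_blue_knob 0.7 [248. 226.] 345 [0.5487 0.1573 0.095 ]
stand 0.63 [238. 204.] 1879 [0.5881 0.1754 0.095 ]
stand 0.51 [250. 227.] 403 [0.5469 0.1531 0.095 ]
rig 0.95 [446. 300.] 3917 [ 0.4213 -0.1883  0.095 ]
0.8
```

View pics/top0.png

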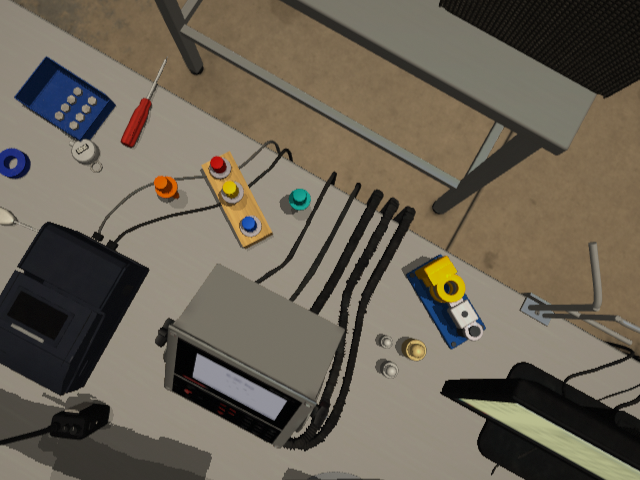

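View pics/scene0.png

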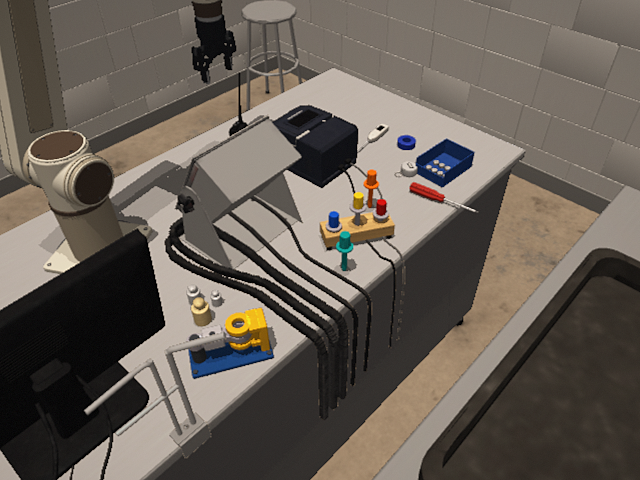

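The top view shows the yellow knob in the stand's middle hole at about (231,188), red at (218,163), blue at (249,225). Orange and turquoise look-alikes stand at (165,187) and (300,200). The yoke ring is at about (453,288) and the terminal at about (250,350).

```bash
python3 - <<'E'
from h import *
np.set_printoptions(precision=4,suppress=True)
K={};I={}
for n in('scene','top'):
    K[n]=(240/np.tan(np.radians(camera_model(n)['fovy']/2)),camera_model(n)['cx'],camera_model(n)['cy'],np.array(camera_model(n)['pose']))
    I[n]=cv2.imread(f'pics/{n}0.png')
def blob(n,h0,h1,win):
    h=cv2.cvtColor(I[n],cv2.COLOR_BGR2HSV); m=cv2.inRange(h,(h0,190,100),(h1,255,255)); w=np.zeros_like(m); x,y,a,b=win; w[y:b,x:a]=m[y:b,x:a]
    v,u=np.nonzero(w); return np.array([u.mean(),v.mean()]),len(u)
p={'scene':blob('scene',22,32,(345,188,372,215))[0],'top':blob('top',22,32,(215,175,247,205))[0]}
print(p)
P=tri([ray(K[n],p[n]) for n in p]);print('yellow knob tri',P,[proj(K[n],P)-p[n] for n in p],[atz(K[n],p[n],.119) for n in p])
b=blob('top',100,125,(236,212,262,236))[0];r0=cv2.inRange(cv2.cvtColor(I['top'],cv2.COLOR_BGR2HSV),(0,190,80),(6,255,255));r0[:, :205]=0;r0[:,232:]=0;r0[180:]=0;r0[:150]=0
v,u=np.nonzero(r0);print('blue',b,atz(K['top'],b,.075),'red',atz(K['top'],(u.mean(),v.mean()),.087),u.mean(),v.mean())
for n,w in(('top',(400,240,500,360)),('scene',(180,290,290,390))):
    c=I[n][w[1]:w[3],w[0]:w[2]]; cv2.imwrite(f'pics/c_{n}.png',cv2.resize(c,None,fx=4,fy=4,interpolation=cv2.INTER_CUBIC))
    
a=cv2.imread('pics/c_top.png');s=cv2.imread('pics/c_scene.png');q=np.zeros((480,860,3),np.uint8);q[:a.shape[0],:400]=a;q[:s.shape[0],410:410+s.shape[1]]=s[:480];cv2.imwrite('pics/yoke.png',q[:, :850][:, :800])
E
```

```text
{'scene': array([357.7802, 199.1648]), 'top': array([229.1603, 187.5641])}
yellow knob tri [0.6084 0.1866 0.1256] [array([ 0.7348, -0.2274]), array([0.3967, 0.9967])] [array([0.6057, 0.1932, 0.119 ]), array([0.6117, 0.1883, 0.119 ])]
blue [248.1085 222.8682] [0.5574 0.1593 0.075 ] red [0.6648 0.2168 0.087 ] 216.52713178294573 162.4418604651163
```

View pics/yoke.png

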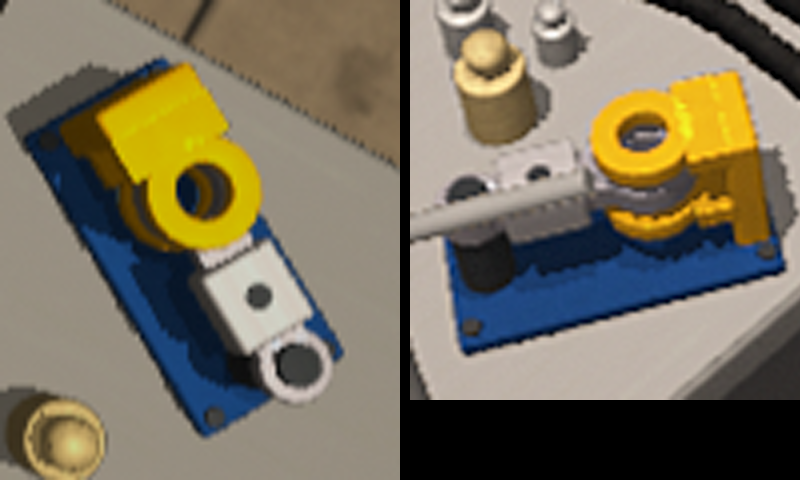

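```bash
python3 - <<'E'
from h import *
np.set_printoptions(precision=4,suppress=True)
K={n:(240/np.tan(np.radians(camera_model(n)['fovy']/2)),camera_model(n)['cx'],camera_model(n)['cy'],np.array(camera_model(n)['pose'])) for n in('scene','top')}
p={'top':(451.2,287.5),'scene':(237,323.8)}
P=tri([ray(K[n],p[n]) for n in p]);print('hole',P,[proj(K[n],P)-p[n] for n in p],[atz(K[n],p[n],.092) for n in p])
for q in((220,265),(343,330),(283,442),(163,370)): print('term',atz(K['top'],q,.3))
m=camera_model('wrist');print(m)
E
```

```text
hole [ 0.4423 -0.2     0.0919] [array([0.2426, 0.5126]), array([ 0.505 , -0.0468])] [array([ 0.4432, -0.1996,  0.092 ]), array([ 0.4414, -0.2005,  0.092 ])]
term [0.464  0.1708 0.3   ]
term [0.3786 0.0058 0.3   ]
term [0.2363 0.0835 0.3   ]
term [0.3267 0.2407 0.3   ]
{'fovy': 71.34159679549275, 'cx': 320.4395903663087, 'cy': 245.74012374909822, 'T_tool_cam': array([[ 0.0001, -0.9549, -0.2971,  0.0757],
       [ 1.    ,  0.0001,  0.0003,  0.    ],
       [-0.0002, -0.2971,  0.9549, -0.1418],
       [ 0.    ,  0.    ,  0.    ,  1.    ]])}
```

Emit:
jog_arm:
  deltas:
    - [[0,0,-40,0,0,8,85],[0,0,-40,0,0,8.5,85],[0,0,-40,0,0,8.5,85],[0,0,-40,0,0,8.5,85],[0,0,-30,0,0,8.5,85]]

```text
clock: 1.3
eef_pos: [0.1603, 0.4698, 0.421]
tool_rot: [0.512, 0.859, -0.008, 0.002]
ft_force: [0.2, 0.5, -0.2]
grip_width: 0.0849
```

```bash
cat >> h.py <<'E'
def plan(P,head,step=45,turn=8.5,n=5):
    """rows to world TCP position P, tool pointing down, tool-y heading head (deg)"""
    o=get_obs(); p=np.array(o['eef_pos']); r=R.from_quat(o['tool_rot']); P=np.array(P)
    a=np.radians(head); y=np.array([np.cos(a),np.sin(a),0]); z=np.array([0,0,-1.]); Rt=R.from_matrix(np.c_[np.cross(y,z),y,z])
    for i in range(n):
        d=P-p; L=np.linalg.norm(d)*1e3; d=d*min(1,step/max(L,1e-6))
        w=np.degrees((r.inv()*Rt).as_rotvec()); W=np.linalg.norm(w); w=w*min(1,turn/max(W,1e-6))
        print(np.round(r.inv().apply(d)*1e3,1).tolist(),np.round(w,1).tolist(),'left %.0f mm %.0f deg'%(L,W))
        p=p+d; r=r*R.from_rotvec(np.radians(w))
E
python3 -c "
from h import *
plan([.58,.205,.40],-62,n=13)"
```

```text
[-39.2, 22.0, 2.1] [-0.0, 0.1, 8.5] left 497 mm 90 deg
[-35.5, 27.6, 2.0] [-0.0, 0.1, 8.5] left 452 mm 82 deg
[-31.0, 32.5, 2.0] [-0.0, 0.1, 8.5] left 407 mm 73 deg
[-25.9, 36.7, 1.9] [-0.0, 0.1, 8.5] left 362 mm 65 deg
[-20.2, 40.2, 1.9] [-0.0, 0.1, 8.5] left 317 mm 56 deg
[-14.0, 42.7, 1.8] [-0.0, 0.1, 8.5] left 272 mm 48 deg
[-7.6, 44.3, 1.8] [-0.0, 0.1, 8.5] left 227 mm 39 deg
[-0.9, 45.0, 1.8] [-0.0, 0.1, 8.5] left 182 mm 31 deg
[5.7, 44.6, 1.8] [-0.0, 0.1, 8.5] left 137 mm 22 deg
[12.2, 43.3, 1.8] [-0.0, 0.1, 8.5] left 92 mm 14 deg
[18.5, 41.0, 1.9] [-0.0, 0.1, 5.5] left 47 mm 5 deg
[0.8, 1.5, 0.1] [0.0, -0.0, 0.0] left 2 mm 0 deg
[0.0, 0.0, 0.0] [0.0, 0.0, 0.0] left 0 mm 0 deg
```

Emit:
jog_arm:
  deltas:
    - [[-39,22,2,0,0,8.5,85],[-35,28,2,0,0,8.5,85],[-31,32,2,0,0,8.5,85],[-26,37,2,0,0,8.5,85],[-20,40,2,0,0,8.5,85]]

```text
clock: 1.8
eef_pos: [0.352, 0.3527, 0.4179]
tool_rot: [0.79, 0.613, 0.0, 0.0]
ft_force: [-0.7, 1.3, -0.0]
grip_width: 0.0851
```

Emit:
jog_arm:
  deltas:
    - [[-14,43,2,0,0,8.5,85],[-8,44,2,0,0,8.5,85],[-1,45,2,0,0,8.5,85],[6,45,2,0,0,8.5,85],[12,43,2,0,0,8.5,85]]

```text
clock: 2.3
eef_pos: [0.548, 0.2244, 0.4087]
tool_rot: [0.96, 0.281, 0.002, -0.0]
ft_force: [0.5, 0.9, -0.7]
grip_width: 0.085
```

```bash
python3 -c "
from h import *
print(get_obs()['eef_pos'],get_obs()['joint_pos'])
plan([.58,.205,.40],-62,n=4)"
```

```text
[0.54800485 0.22439094 0.4086912 ] [3.88387965e-01 4.67671164e-01 7.92671869e-01 1.89227571e+00
 4.96580794e-04 2.95972574e+00]
[16.4, 33.6, 8.8] [0.0, -0.2, 4.7] left 38 mm 5 deg
[0.0, 0.0, 0.0] [-0.0, -0.0, -0.0] left 0 mm 0 deg
[0.0, 0.0, 0.0] [0.0, -0.0, 0.0] left 0 mm 0 deg
[0.0, 0.0, 0.0] [-0.0, -0.0, 0.0] left 0 mm 0 deg
```

Emit:
jog_arm:
  deltas:
    - [[16,34,9,0,0,4.7,85],[28,0,45,0,0,0,85],[5,0,45,0,0,0,85],[0,0,45,0,0,0,85],[0,0,0,0,0,0,85]]

```text
clock: 2.8
eef_pos: [0.6144, 0.2107, 0.2566]
tool_rot: [0.973, 0.233, -0.002, 0.001]
ft_force: [-0.8, -0.0, -1.2]
grip_width: 0.0849
```

```bash
python3 - <<'E'
from h import *
np.set_printoptions(precision=4,suppress=True)
im,k=cam('wrist'); save('w1',im); o=get_obs(); print(o['eef_pos'],np.abs(o['joint_vel']).max())
hv=cv2.cvtColor(im,cv2.COLOR_RGB2HSV)
m=cv2.inRange(hv,(22,190,90),(32,255,255)); n,l,s,c=cv2.connectedComponentsWithStats(m)
for i in range(1,n):
    if s[i,4]>200: print(s[i],c[i],atz(k,c[i],.119),atz(k,c[i],.137))
for q in masks_of('pin_yellow_knob','wrist'): print(q['conf'],q['at'],q['pixels'].sum())
print('expect',proj(k,[.6105,.188,.119]))
E
```

```text
[0.6175 0.2119 0.2627] 0.20659010715565654
[330 234  29  36 769] [343.2302 252.5839] [0.6077 0.1847 0.119 ] [0.6126 0.1886 0.137 ]
0.84 [440.0, 292.2] 1441
0.82 [229.9, 167.5] 1478
0.6 [342.3, 246.0] 1515
expect [341.4218 248.3322]
```

View pics/w1.png

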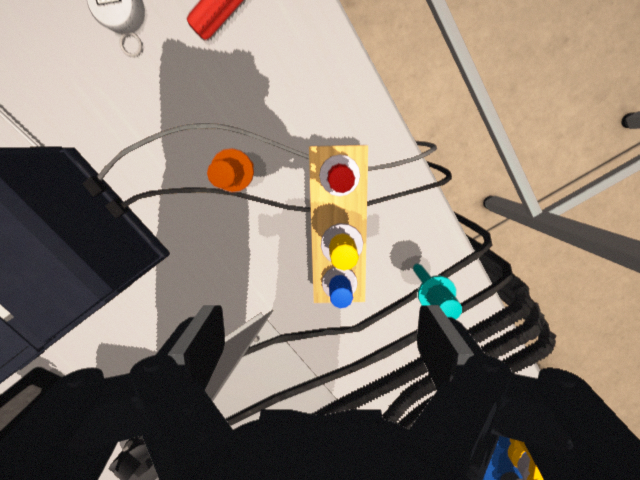

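The wrist view shows the stand's row running vertically: red (340,178), yellow (343,252), blue (341,292). The jaws straddle that column, with turquoise at (438,292) and orange at (230,170) outside them.

```bash
python3 -c "
from h import *
plan([.6095,.187,.17],-62,n=3)"
```

```text
[-10.2, 8.0, 43.1] [0.2, -1.0, -1.1] left 102 mm 1 deg
[-9.5, 7.9, 43.3] [0.0, 0.0, -0.0] left 57 mm 0 deg
[-2.5, 2.1, 11.5] [-0.0, -0.0, 0.0] left 12 mm 0 deg
```

Emit:
jog_arm:
  deltas:
    - [[-19,17,20,0.2,-1,-1,85],[-3,1,40,0,0,0,85],[0,0,25,0,0,0,85],[0,0,5,0,0,0,85],[0,0,0,0,0,0,85]]

```text
clock: 3.4
eef_pos: [0.6272, 0.1936, 0.2058]
tool_rot: [0.97, 0.243, 0.027, -0.002]
ft_force: [0.3, 0.0, 0.9]
grip_width: 0.085
```

```bash
python3 - <<'E'
from h import *
np.set_printoptions(precision=4,suppress=True)
im,k=cam('wrist'); save('w2',im); print(get_obs()['eef_pos'])
hv=cv2.cvtColor(im,cv2.COLOR_RGB2HSV)
m=cv2.inRange(hv,(22,190,90),(32,255,255)); n,l,s,c=cv2.connectedComponentsWithStats(m)
for i in range(1,n):
    if s[i,4]>200: print(s[i],c[i],atz(k,c[i],.125))
plan([.6095,.187,.105],-62,n=3)
E
```

```text
[0.6277 0.1938 0.2068]
[ 300  264   34   45 1138] [316.5422 286.9218] [0.6088 0.1859 0.125 ]
[-10.8, -1.6, 43.7] [0.6, -3.1, 0.1] left 104 mm 3 deg
[-8.4, -1.1, 44.2] [-0.0, 0.0, 0.0] left 59 mm 0 deg
[-2.5, -0.3, 13.4] [0.0, -0.0, 0.0] left 14 mm 0 deg
```

View pics/w2.png

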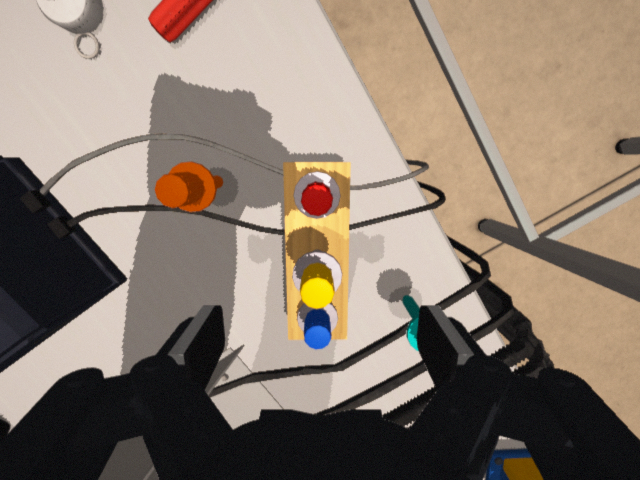

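```bash
python3 - <<'E'
from h import *
o=get_obs();print(np.round(o['joint_pos'],3),np.round(o['tau'],1),o['ft_force'])
E
```

```text
[0.299 0.525 0.359 1.35  0.    2.95 ] [ -0.1 -48.3  24.1  -0.3  -0.   -0. ] [ 0.88395177  0.56563827 -0.27221952]
```

Emit:
jog_arm:
  deltas:
    - [[-12,-1,20,0.6,-3.1,0,85],[-8,0,25,0,-1,0,85],[0,0,10,0,0,0,85]]

```text
clock: 3.75
eef_pos: [0.6149, 0.1873, 0.158]
tool_rot: [0.97, 0.244, -0.003, 0.002]
ft_force: [-0.0, -1.2, -0.6]
grip_width: 0.0853
```

```bash
python3 - <<'E'
from h import *
np.set_printoptions(precision=4,suppress=True)
im,k=cam('wrist'); save('w3',im); print(get_obs()['eef_pos'])
hv=cv2.cvtColor(im,cv2.COLOR_RGB2HSV)
m=cv2.inRange(hv,(22,190,90),(32,255,255)); n,l,s,c=cv2.connectedComponentsWithStats(m)
for i in range(1,n):
    if s[i,4]>200: print(s[i],c[i],atz(k,c[i],.125))
plan([.6095,.187,.105],-62,n=3)
E
```

```text
[0.6148 0.1874 0.1569]
[ 296  260   44   59 1927] [317.5625 290.4484] [0.6095 0.1861 0.125 ]
[-3.8, -1.9, 44.8] [0.1, 0.4, 0.2] left 52 mm 0 deg
[-0.7, -0.3, 7.1] [0.0, 0.0, 0.0] left 7 mm 0 deg
[0.0, 0.0, 0.0] [0.0, 0.0, 0.0] left 0 mm 0 deg
```

Emit:
jog_arm:
  deltas:
    - [[-4.5,-1.5,20,0,0.4,0,85],[0,0,17,0,0,0,85],[0,0,8,0,0,0,85],[0,0,2,0,0,0,85]]

```text
clock: 4.2
eef_pos: [0.6121, 0.1875, 0.1106]
tool_rot: [0.97, 0.244, 0.001, 0.001]
ft_force: [-0.4, 0.2, -0.5]
grip_width: 0.0847
```

```bash
python3 - <<'E'
from h import *
np.set_printoptions(precision=4,suppress=True)
print(get_obs()['eef_pos'],get_obs()['ft_force'])
plan([.610,.1865,.105],-62,n=1)
E
```

```text
[0.6121 0.1875 0.1106] [-0.4239  0.1988 -0.5346]
[-2.3, -0.1, 5.6] [0.1, -0.1, 0.2] left 6 mm 0 deg
```

Emit:
jog_arm:
  deltas:
    - [[-2,0,5,0,0,0,85],[0,0,0,0,0,0,30],[0,0,0,0,0,0,10],[0,0,0,0,0,0,10],[0,0,0,0,0,0,10]]

```text
clock: 4.7
eef_pos: [0.6122, 0.1871, 0.1084]
tool_rot: [0.97, 0.244, 0.003, 0.0]
ft_force: [-0.1, -0.6, 0.8]
grip_width: 0.0274
```

Emit:
jog_arm:
  deltas:
    - [[0,0,0,0,0,0,10],[0,0,0,0,0,0,10]]

```text
clock: 4.9
eef_pos: [0.6125, 0.1873, 0.109]
tool_rot: [0.97, 0.244, 0.004, 0.0]
ft_force: [0.8, -0.6, -1.6]
grip_width: 0.0223
```

Emit:
jog_arm:
  deltas:
    - [[0,0,-10,0,0,0,10],[0,0,-15,0,0,0,10],[0,0,-20,0,0,0,10],[0,0,-20,0,0,0,10],[0,0,0,0,0,0,10]]

```text
clock: 5.4
eef_pos: [0.6117, 0.1872, 0.1771]
tool_rot: [0.97, 0.244, 0.003, 0.0]
ft_force: [0.7, 0.4, -1.0]
grip_width: 0.0224
```

```bash
python3 - <<'E'
from h import *
np.set_printoptions(precision=4,suppress=True)
im,k=cam('wrist'); save('w4',im); print(get_obs()['eef_pos'],get_obs()['ft_force'])
plan([.60,.16,.29],-62,n=4)
E
```

```text
[0.611  0.1869 0.1754] [ 0.9634 -0.3761 -1.197 ]
[-8.4, 7.1, -43.6] [0.1, -0.2, 0.2] left 118 mm 0 deg
[-8.5, 7.1, -43.6] [-0.0, -0.0, 0.0] left 73 mm 0 deg
[-5.3, 4.4, -27.3] [0.0, 0.0, 0.0] left 28 mm 0 deg
[0.0, 0.0, 0.0] [-0.0, -0.0, 0.0] left 0 mm 0 deg
```

View pics/w4.png

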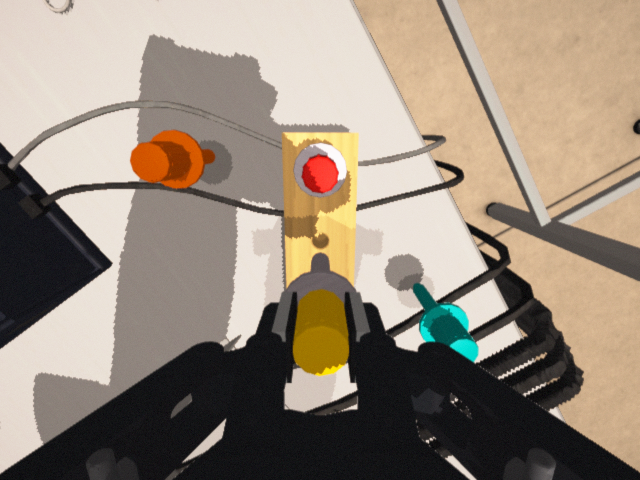

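The pin is held between the jaws, knob at (320,335), collar at (320,285) and tip near (320,257). The middle hole is now empty at (320,240), and red and blue are still in the stand.

Emit:
jog_arm:
  deltas:
    - [[-8,7,-40,0,0,0,10],[-8,7,-44,0,0,0,10],[-5,5,-30,0,0,0,10],[-10,35,0,0,0,0,10],[-15,40,0,0,0,0,10]]

```text
clock: 5.95
eef_pos: [0.6114, 0.0847, 0.286]
tool_rot: [0.969, 0.249, -0.004, 0.0]
ft_force: [1.3, -0.0, -1.5]
grip_width: 0.0223
```

```bash
python3 - <<'E'
from h import *
np.set_printoptions(precision=4,suppress=True)
m=camera_model('wrist'); T=np.array(m['T_tool_cam']); f=240/np.tan(np.radians(m['fovy']/2)); k=(f,m['cx'],m['cy'],T)
for dx in(-6,-3,0,3): print(dx,'tip ring', [proj(k,[dx/1e3+s*.004,0,.089]).round(1) for s in(-1,0,1)],'collar',[proj(k,[dx/1e3+s*.02,0,.013]).round(1) for s in(1,)],[proj(k,[dx/1e3,s*.02,.013]).round(1) for s in(-1,1)],'shoulder',[proj(k,[dx/1e3,s*.0065,.081]).round(1) for s in(-1,1)])
im=cv2.imread('pics/w4.png')[230:380,240:400]; cv2.imwrite('pics/w4c.png',cv2.resize(im,None,fx=4,fy=4,interpolation=cv2.INTER_CUBIC))
plan([.48,-.14,.29],-62,n=8)
E
```

```text
-6 tip ring [array([320.3, 264.2]), array([320.3, 259.1]), array([320.3, 253.9])] collar [array([320.2, 272.4])] [array([281.4, 308.6]), array([359. , 308.6])] shoulder [array([311.1, 262.9]), array([329.5, 262.9])]
-3 tip ring [array([320.3, 260.4]), array([320.3, 255.2]), array([320.3, 250. ])] collar [array([320.2, 266.8])] [array([281.2, 303.3]), array([359.2, 303.3])] shoulder [array([311.1, 258.9]), array([329.5, 258.9])]
0 tip ring [array([320.3, 256.5]), array([320.3, 251.3]), array([320.3, 246.1])] collar [array([320.2, 261.1])] [array([281., 298.]), array([359.4, 298. ])] shoulder [array([311.1, 254.9]), array([329.5, 254.9])]
3 tip ring [array([320.3, 252.6]), array([320.3, 247.4]), array([320.3, 242.1])] collar [array([320.2, 255.3])] [array([280.8, 292.6]), array([359.6, 292.6])] shoulder [array([311. , 250.8]), array([329.6, 250.8])]
[-38.6, 23.1, -0.4] [-0.1, 0.5, 0.8] left 260 mm 1 deg
[-38.3, 23.6, -0.7] [0.0, 0.0, 0.0] left 215 mm 0 deg
[-38.3, 23.6, -0.7] [0.0, 0.0, 0.0] left 170 mm 0 deg
[-38.3, 23.6, -0.7] [0.0, 0.0, 0.0] left 125 mm 0 deg
[-38.3, 23.6, -0.7] [0.0, 0.0, 0.0] left 80 mm 0 deg
[-30.0, 18.5, -0.5] [0.0, 0.0, 0.0] left 35 mm 0 deg
[0.0, 0.0, 0.0] [0.0, 0.0, 0.0] left 0 mm 0 deg
[0.0, 0.0, 0.0] [0.0, 0.0, 0.0] left 0 mm 0 deg
```

View pics/w4c.png

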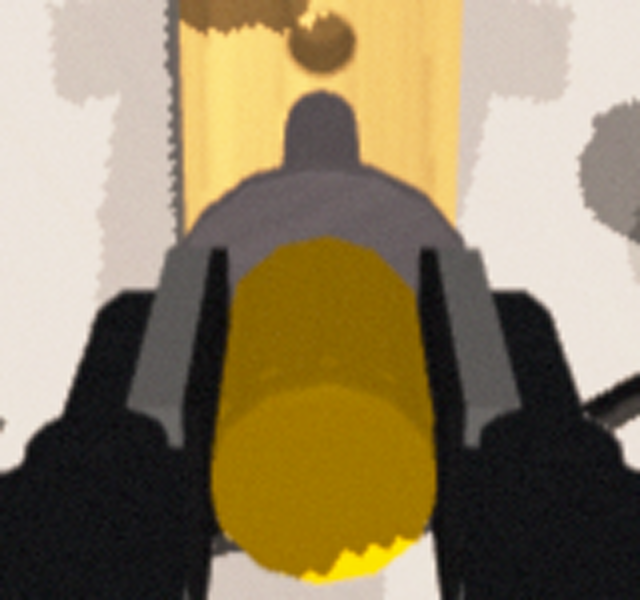

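The crop puts the tip edge near (320,252) in the full picture, so the pin axis sits about 4–5 mm towards tool −x from the TCP and is laterally centred. Next I move over to the yoke.

Emit:
jog_arm:
  deltas:
    - [[-39,23,0,0,0.5,0.8,10],[-38,24,-1,0,0,0,10],[-38,24,-1,0,0,0,10],[-38,24,0,0,0,0,10],[-38,24,0,0,0,0,10]]

```text
clock: 6.45
eef_pos: [0.4959, -0.1173, 0.2796]
tool_rot: [0.97, 0.243, -0.004, -0.002]
ft_force: [0.5, -0.1, -0.5]
grip_width: 0.0221
```

```bash
python3 - <<'E'
from h import *
print(get_obs()['eef_pos'],get_obs()['ft_force'],np.round(get_obs()['joint_pos'],2))
plan([.4463,-.198,.25],-62,n=5,step=40)
E
```

```text
[ 0.49588993 -0.11729536  0.27959059] [ 0.48116606 -0.14265167 -0.49813666] [-0.23  0.25  0.15  1.47 -0.    2.42]
[-32.9, 19.3, 12.1] [-0.3, 0.4, 0.1] left 99 mm 1 deg
[-32.9, 19.3, 11.9] [0.0, -0.0, 0.0] left 59 mm 0 deg
[-15.8, 9.3, 5.7] [0.0, 0.0, 0.0] left 19 mm 0 deg
[0.0, 0.0, 0.0] [-0.0, 0.0, 0.0] left 0 mm 0 deg
[0.0, 0.0, 0.0] [-0.0, -0.0, 0.0] left 0 mm 0 deg
```

Emit:
jog_arm:
  deltas:
    - [[-30,19,10,-0.3,0.4,0,10],[-30,19,10,0,0,0,10],[-18,9,6,0,0,0,10],[0,0,0,0,0,0,10]]

```text
clock: 6.85
eef_pos: [0.4413, -0.202, 0.2488]
tool_rot: [0.971, 0.239, -0.003, -0.001]
ft_force: [-0.4, 0.9, -0.8]
grip_width: 0.022
```

```bash
python3 - <<'E'
from h import *
np.set_printoptions(precision=4,suppress=True)
im,k=cam('wrist'); save('w5',im); o=get_obs();print(o['eef_pos'],o['ft_force'])
print('hole expect',proj(k,[.4423,-.2,.092]))
for t in('yoke_hole','link_eye'):
    for q in masks_of(t,'wrist')[:2]: print(t,q['conf'],q['at'])
plan([.4463,-.198,.195],-62,n=3,step=40)
E
```

```text
[ 0.4421 -0.2012  0.2491] [-0.1921  0.0734 -0.8703]
hole expect [319.6667 225.3796]
yoke_hole 0.97 [319.2, 209.5]
link_eye 0.57 [327.6, 253.7]
[2.4, -0.5, 39.9] [-0.1, 0.2, -0.1] left 55 mm 0 deg
[0.9, -0.2, 15.3] [-0.0, -0.0, -0.0] left 15 mm 0 deg
[0.0, 0.0, 0.0] [-0.0, -0.0, 0.0] left 0 mm 0 deg
```

View pics/w5.png

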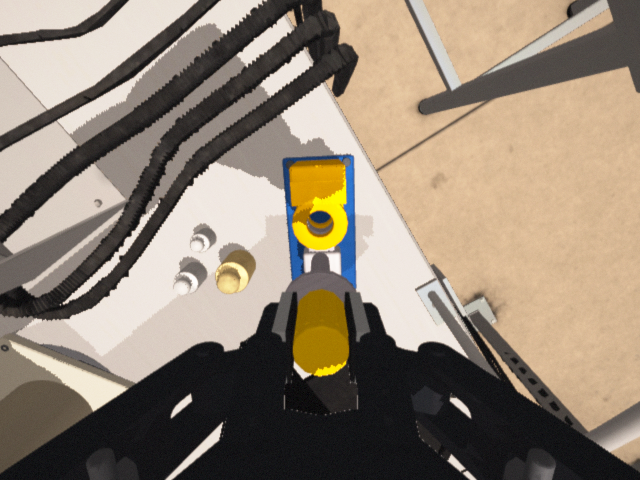

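The wrist view shows the yoke ring centred near (320,224), where I expected (319.7,225.4). The pin tip is at about (320,255), still above the link, and the approach is clear.

Emit:
jog_arm:
  deltas:
    - [[4.5,0,25,0,0.2,0,10],[0,0,15,0,0,0,10],[0,0,6,0,0,0,10],[0,0,0,0,0,0,10]]

```text
clock: 7.4
eef_pos: [0.4523, -0.1945, 0.2042]
tool_rot: [0.97, 0.244, 0.002, -0.001]
ft_force: [0.3, 0.3, -0.1]
grip_width: 0.0223
```

```bash
python3 - <<'E'
from h import *
np.set_printoptions(precision=4,suppress=True)
im,k=cam('wrist'); save('w6',im); o=get_obs();print(o['eef_pos'],o['ft_force'])
print('hole expect',proj(k,[.4423,-.2,.092]))
c=im[170:320,240:400].copy()
cv2.imwrite('pics/w6c.png',cv2.resize(c,None,fx=4,fy=4,interpolation=cv2.INTER_CUBIC)[:,:,::-1])
plan([.4463,-.198,.17],-62,n=3,step=40)
E
```

```text
[ 0.4525 -0.1946  0.2047] [ 0.1346  0.0104 -0.9427]
hole expect [320.5053 256.3889]
[-7.3, -0.0, 34.7] [0.0, -0.3, 0.3] left 35 mm 0 deg
[0.0, 0.0, 0.0] [-0.0, 0.0, 0.0] left 0 mm 0 deg
[0.0, 0.0, 0.0] [-0.0, -0.0, 0.0] left 0 mm 0 deg
```

View pics/w6c.png

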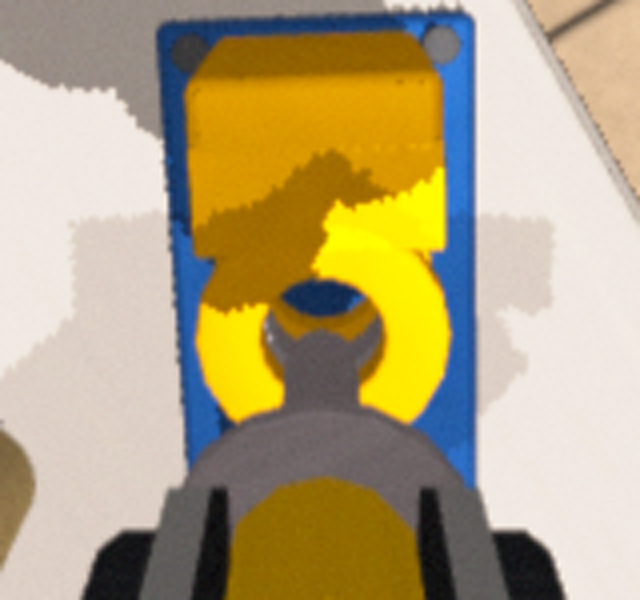

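The crop shows the yoke hole centred near (321,254) in the full picture, with the tip about 5 mm short of the axis towards +x. I correct by −5 mm in tool x, then lower.

Emit:
jog_arm:
  deltas:
    - [[-5.5,0,5,0,-0.3,0,10],[0,0,5,0,0,0,10],[0,0,0,0,0,0,10]]

```text
clock: 7.75
eef_pos: [0.449, -0.1972, 0.1959]
tool_rot: [0.969, 0.245, 0.001, 0.002]
ft_force: [-0.2, 0.2, -0.7]
grip_width: 0.0224
```

```bash
python3 - <<'E'
from h import *
o=get_obs();print(o['eef_pos'],o['ft_force'])
plan([.4479,-.197,.17],-62,n=1,step=40)
E
```

```text
[ 0.44896466 -0.19721668  0.19587996] [-0.23666561  0.24555634 -0.72138417]
[-0.9, -0.8, 25.9] [0.2, -0.1, 0.4] left 26 mm 0 deg
```

Emit:
jog_arm:
  deltas:
    - [[-1,-0.5,8,0.2,0,0,10],[0,0,8,0,0,0,10],[0,0,8,0,0,0,10],[0,0,4,0,0,0,10],[0,0,0,0,0,0,10]]

```text
clock: 8.25
eef_pos: [0.4477, -0.1976, 0.1656]
tool_rot: [0.97, 0.245, 0.001, -0.0]
ft_force: [0.6, -1.0, -0.9]
grip_width: 0.0222
```

```bash
python3 - <<'E'
from h import *
im,k=cam('wrist'); save('w7',im); o=get_obs();print(o['eef_pos'],o['ft_force'])
c=im[190:340,240:400]
cv2.imwrite('pics/w7c.png',cv2.resize(c,None,fx=4,fy=4,interpolation=cv2.INTER_CUBIC)[:,:,::-1])
plan([.4479,-.197,.105],-62,n=1,step=40)
E
```

```text
[ 0.44772925 -0.19764196  0.16578301] [-0.52993809  0.49779481 -0.8223939 ]
[0.2, -0.3, 40.0] [0.0, -0.1, 0.3] left 61 mm 0 deg
```

View pics/w7c.png

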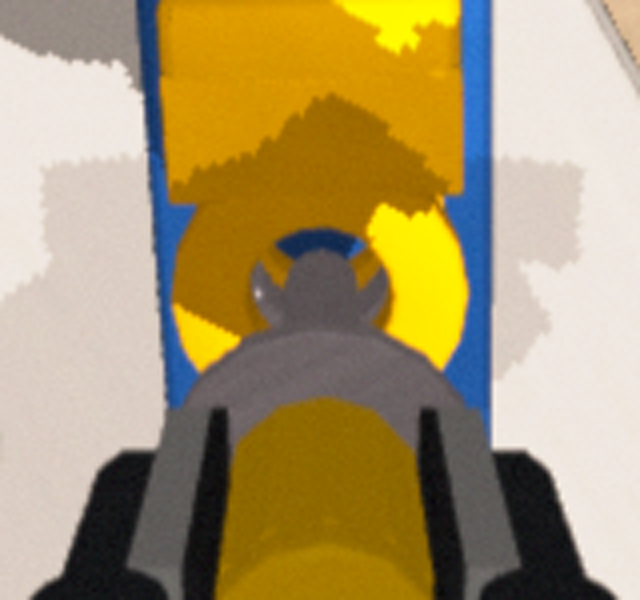

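The tip is inside the upper ear, centred in the hole at about (320,262) in the full picture, with no contact force. I continue down slowly.

Emit:
jog_arm:
  deltas:
    - [[0,0,8,0,0,0,10],[0,0,8,0,0,0,10],[0,0,8,0,0,0,10],[0,0,0,0,0,0,10]]

```text
clock: 8.7
eef_pos: [0.4481, -0.1977, 0.14]
tool_rot: [0.97, 0.245, 0.001, 0.0]
ft_force: [0.4, 0.4, -0.7]
grip_width: 0.0223
```

Emit:
jog_arm:
  deltas:
    - [[0,0,8,0,0,0,10],[0,0,8,0,0,0,10],[0,0,6,0,0,0,10],[0,0,0,0,0,0,10]]

```text
clock: 9.1
eef_pos: [0.4481, -0.1977, 0.1158]
tool_rot: [0.97, 0.245, 0.001, 0.0]
ft_force: [0.2, -0.1, -2.4]
grip_width: 0.0225
```

Emit:
jog_arm:
  deltas:
    - [[0,0,4,0,0,0,10],[0,0,3,0,0,0,10],[0,0,0,0,0,0,10]]

```text
clock: 9.4
eef_pos: [0.4483, -0.1977, 0.1084]
tool_rot: [0.97, 0.245, 0.001, 0.0]
ft_force: [-0.7, 0.6, -0.9]
grip_width: 0.0225
```

Emit:
jog_arm:
  deltas:
    - [[0,0,2,0,0,0,10],[0,0,0,0,0,0,10]]

```text
clock: 9.6
eef_pos: [0.4486, -0.1978, 0.1065]
tool_rot: [0.97, 0.245, 0.002, 0.0]
ft_force: [0.2, -0.4, -1.4]
grip_width: 0.0226
```

Emit:
jog_arm:
  deltas:
    - [[0,0,1.5,0,0,0,10],[0,0,0,0,0,0,10]]

```text
clock: 9.8
eef_pos: [0.4488, -0.198, 0.1051]
tool_rot: [0.97, 0.245, 0.002, 0.001]
ft_force: [-0.1, -0.2, -1.5]
grip_width: 0.0222
```

Emit:
jog_arm:
  deltas:
    - [[0,0,1,0,0,0,10],[0,0,0,0,0,0,10]]

```text
clock: 10.0
eef_pos: [0.4492, -0.1981, 0.105]
tool_rot: [0.97, 0.245, 0.002, 0.001]
ft_force: [0.1, -0.0, -1.0]
grip_width: 0.0222
```

Emit:
jog_arm:
  deltas:
    - [[0,0,0,0,0,0,35],[0,0,0,0,0,0,60],[0,0,0,0,0,0,85],[0,0,0,0,0,0,85],[0,0,0,0,0,0,85]]

```text
clock: 10.5
eef_pos: [0.4497, -0.1984, 0.1053]
tool_rot: [0.97, 0.245, 0.003, 0.001]
ft_force: [0.5, 0.4, 0.0]
grip_width: 0.0848
```

Emit:
jog_arm:
  deltas:
    - [[0,0,-15,0,0,0,85],[0,0,-30,0,0,0,85],[0,0,-40,0,0,0,85],[0,0,-40,0,0,0,85],[0,0,0,0,0,0,85]]

```text
clock: 11.0
eef_pos: [0.4474, -0.1976, 0.2327]
tool_rot: [0.97, 0.245, 0.001, -0.0]
ft_force: [0.6, -0.7, -0.9]
grip_width: 0.0849
```

```bash
python3 - <<'E'
from h import *
np.set_printoptions(precision=4,suppress=True)
im,k=cam('wrist'); o=get_obs();print(o['eef_pos'],o['ft_force'])
s,ks=cam('scene')
h=np.array([.4423,-.2,.092])
pk=proj(k,h+[0,0,.023]); print('wrist knob home at',pk,'collar',proj(k,h+[0,0,.005]),'raised 10:',proj(k,h+[0,0,.033]));print('scene knob home at',proj(ks,h+[0,0,.023]),proj(ks,h+[0,0,.033]))
q=np.zeros((480,800,3),np.uint8)
a,b=int(pk[0]),int(pk[1]);a=min(max(a,60),579);b=min(max(b,70),409)
c=im[b-60:b+60,a-50:a+50]; q[:480,:400]=cv2.resize(c,(400,480),interpolation=cv2.INTER_CUBIC)
c=s[270:390,180:280]; q[:,400:]=cv2.resize(c,(400,480),interpolation=cv2.INTER_CUBIC); print('crop origin',a-50,b-60)
save('fin',q)
E
```

```text
[ 0.4463 -0.197   0.2302] [-0.2666 -0.1448 -0.5657]
wrist knob home at [320.0375 247.0981] collar [320.0776 240.8664] raised 10: [320.0129 250.9128]
scene knob home at [236.1017 316.3869] [235.4731 313.1401]
crop origin 270 187
```

View pics/fin.png

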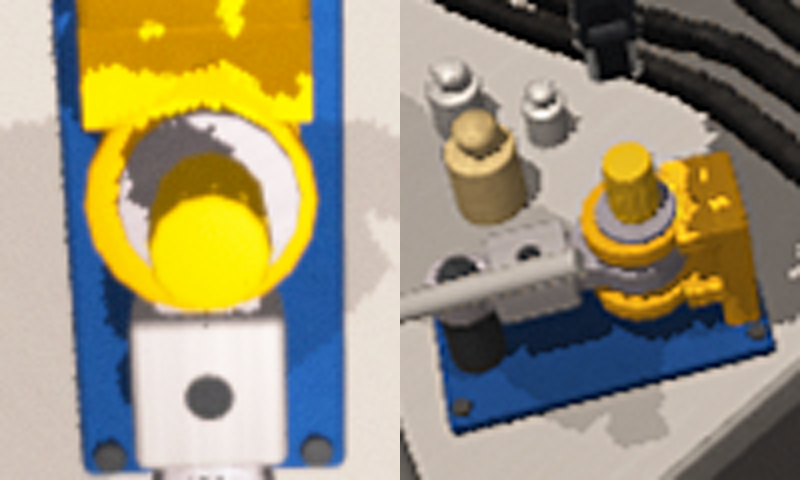

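The knob and collar sit flat on the upper ear: the scene view has the knob at (237.5,315.5) where the seated position would be (236,316), and a pin 10 mm high would be at row 313. The gripper is clear.

```bash
python3 -c "
from workcell import *
print(job_done(), get_obs()['clock'])"
```

```text
the job is handed in; nothing more can be done
the job is handed in; nothing more can be done
```

The long yellow-knob pin is now in the rig, down through the upper ear, the eye and the lower ear, with its collar on the upper ear. I let go, raised the open gripper about 12 cm straight up and handed the job in at about 11 s, well under the 35 s limit.

- **Pin position:** in the last pictures the collar lies flat on the ear. The knob is within about 2 px of where a fully seated pin should show in the scene view. A pin standing 10 mm high would differ by only about 3 px, so the flat collar is the stronger sign.
- **Forces:** no reading I took at the end of a move was above about 3 N. I felt no clear contact as the collar reached the ear; the arm simply stopped at the expected height, and the picture after release confirmed it.
- **Other pins:** I did not touch the red and blue pins or the orange and turquoise look-alikes. After I lifted the long pin out, red, orange and turquoise showed in place. The gripper hid the blue pin in that picture, and I took no later picture of the stand.
- **Where the checks disagreed:** the pin's offset in the gripper came out as roughly 3 to 6 mm depending on the measurement. I worked from about 5 mm and corrected against the wrist camera before lowering.

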